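# Stop the paste warmer and hand out the fuller jar

### The arm

A 6-joint arm with a two-finger parallel gripper is mounted at the origin on a cart in front of the work surface, level with it; the furniture and walls round the work are solid. World frame = base frame: x ahead of the robot, y to its left, z up, the work surface at z = 0. Lengths are in m, angles in rad, forces in N, time in s.
With the tool pointing down it reaches from about 0.35 to 0.975 m from the base axis. Payload 4.9 kg.
Tool frame: the origin (TCP) lies at the very end of the fingers, on their centre line; the grasp point (between the pads) lies 19 mm behind it (ctrl.grasp_offset is the distance from the TCP to the grasp point, in m); z points along the fingers, y is the line along which they close (so a half turn about z gives the same grasp; the last joint's range is limited). The gripper opens to 85 mm and grips with 20 to 120 N. Pads are 22 mm wide; open, the fingers measure 114 mm over their backs; the gripper's body (76 mm by 85 mm) begins 54 mm behind the grasp point. The pads swing forward as they close: fully open they stand 13 mm farther back than shut.
Start: joints at [1.16, 0.053, 1.613, -0, 1.476, -0.119], TCP at [0.18, 0.599, 0.231] pointing down, gripper open.
Joint ranges: [-3.01, 3.01], [-1.01, 2.22], [0.06, 2.58], [-1.02, 4.17], [0.09, 2.62], [-3.14, 3.14]. Speed limits (rad/s): [2.57, 2.57, 3.14, 3.14, 3.14, 3.14].

### API

Orientations are given as a rotation vector (axis times angle).
In Python, from station import ctrl, optics gives the robot as it stands.
- The arm moves only by the shell command python3 -m handwheel 'ROWS' [OPENING] [FORCE]. ROWS is JSON, a list of rows, each an object of numbers: "tx", "ty", "tz": the shift along the tool's x, y, z in mm; "roll": the turn about the tool's z in rad. A call has 1 to 12 rows; each row shifts and turns the commanded pose from where the row before left it, along the tool's axes as they then stand; what a row does not reach is not made up. A row lasts 1/12 s, in which the tool goes at most 41.7 mm and 7.16 degrees, less where a joint would pass 70% of its speed; a pose out of reach is approached as far as the arm can. A call with a gripper value outside its range is refused whole. OPENING is the finger opening in mm, from 0 to 85.4, set as the call begins (- or left out, the last holds). The fingers move at their own pace and stop on an object; FORCE is the grip in N (left out, the last holds). Time passes only in rows, so rows that do not move let the fingers close. It gives the time, the measured TCP pose, the force, the opening and the grip force at its end, in the units of the state.
- ctrl.get_obs(): the state, without advancing time (a new reading comes with each control period).
- optics.get_image(name): name is "scene" or "top" or "wrist"; returns (picture, depth): 420x560x3 uint8, red, green, blue; 420x560 float32, m along the optical axis (not along the pixel's ray), 0 where there is no reading.
- optics.camera_params(name): a dict with "mtx" (3x3 intrinsics, pixels), "k1" (the pictures are not rectified: a ray, as slopes to the right and down, at radius r is drawn at 1 + k1 r^2 times it, then the intrinsics apply), "extrinsics" (4x4, takes a point from camera to world coordinates); the wrist camera has in their place "tool_from_camera" (4x4, takes a point from camera to tool coordinates, whose origin is the TCP and whose axes are the flange's). Camera axes: x right, y down, z forward; pixel columns grow to the right and rows downward; lengths in m; the calibration is good to about 2 mm. A picture is of the moment at which its call begins: read the wrist's pose just before it. camera_params takes no time and is no camera call.
- ctrl.finish_job(): hands the job in; it is judged then, once.
The state is a dict: "t": time; "q": joint angles; "dq": joint speeds; "effort": joint torques, N m; "tool_pos": TCP position; "tool_rot": TCP orientation; "contact_force": force on the tool from outside, world axes, zero at the start; "wrist_torque": the same for the moment, N m; "opening": finger opening in m; "grip_force": force on a finger pad.
Only numpy, scipy, OpenCV 4.12 (cv2) and the standard library are available. Lean on these libraries where they do the work, as an engineer would, in place of code of your own. Each camera call takes 0.05 s, during which the arm holds its last target. There are 200 camera calls.

### The job

The warming time is over: first turn the timer knob of the paste warmer back to its zero stop (anticlockwise, pointer to the red mark). One of the two identical jars is nearly empty, so feel their weight: lift the left jar (the one farther from the timer) clear of the warmer and put it back, then lift the right one; leave the lighter jar standing in the warmer, let go, and finish holding the heavier one in the gripper, upright and still, about 10 cm above the middle of the glass mixing slab, without setting it down or letting go. Keep the jars upright and leave the slab and everything else where it is.

Things in the scene. Friction and masses are not known exactly. Their poses are not given: they have to be found in the camera images.
- warmer: paste warmer, white box 108 (x) x 236 (y) x 45 mm high with a blue band along its front, fixed to the worktop. Origin: centre of its underside; x to its back, y to its left, z up. Its flat top (deck) is 45 mm above the worktop. Seen from its front: two round wells in an aluminium plate at the left and in the middle, timer knob at the right.
- well_left (a point): centre of the left well's mouth, on the deck: x 0, y +73 mm from the warmer's origin. The well is 36 mm wide, 16 mm deep (its floor is 29 mm above the worktop), with a chamfered mouth.
- well_right (a point): the same for the other well, 80 mm beside it: x 0, y -7 mm from the warmer's origin
- timer (a joint): angle of the timer knob, rad: 0 at its zero stop (pointer to the red mark at the back), growing clockwise seen from above, up to 4.2. It turns about the upright axis against a friction of 0.03 N m and stays where it is left.
- timer_grip (a point): on the knob's axis (x -4, y -86 mm from the warmer's origin), 16 mm above the deck. Black grip bar 12 mm thick, 36 mm long, from 4 to 24 mm above the deck; below it a round skirt 42 mm wide. Frame turns with the knob: x along the bar to its pointer end, y across the bar (close the fingers along it), z up; the warmer's axes at zero.
- jar_a: closed screw jar, white body 32 mm across, teal cap 34 mm across and 14 mm tall, 47 mm tall over all. Origin: centre of its underside, z up. It stands in a well, 31 mm of it (cap and 17 mm of body) above the deck; grip it across the cap. The two jars look alike and weigh 40 to 230 g; one is at least 80 g heavier, and only the weight tells which.
- jar_b: closed screw jar, white body 32 mm across, teal cap 34 mm across and 14 mm tall, 47 mm tall over all. Origin: centre of its underside, z up. It stands in a well, 31 mm of it (cap and 17 mm of body) above the deck; grip it across the cap. The two jars look alike and weigh 40 to 230 g; one is at least 80 g heavier, and only the weight tells which.
- mixing_slab: glass mixing slab, 60 (x) x 90 (y) x 10 mm, lying on the worktop; origin: centre of its underside, z up
- spatula: bystander, leave it where it is: cement spatula, 142 mm long (along y), 8 mm high, in front of the slab; origin under its middle
- dappen_dish: bystander, leave it where it is: octagonal glass dish, 33 mm wide, 25 mm high, behind the slab; origin: centre of its underside
- bottle_primer: bystander, leave it where it is: black bottle with yellow cap, 23 mm wide, 52 mm high, behind the warmer; origin: centre of its underside
- bottle_dropper: bystander, leave it where it is: milky dropper bottle, 29 mm wide, 81 mm high, behind the warmer; origin: centre of its underside
- bur_block: bystander, leave it where it is: teal block with burs, 24 x 60 x 38 mm, in front of the ultrasonic bath; origin: centre of its underside
- penlight: bystander, leave it where it is: silver penlight, 123 mm long, 15 mm high, along the front edge; origin under its middle

How it is judged:
By the outcome, as a careful person would: the job done as asked, in the order asked, and still so for the second after the job is handed in, while the arm keeps its last pose, push and grip.
It also fails if it takes over 72 s, if anything falls off the work surface, if the arm or the gripper's body presses on something with over 40 N, if the wrist force passes 120 N, or if a joint passes its speed limit or range.

## Working session

There is one attempt and no reset: what is moved stays moved. The work goes in short steps, Python scripts to look and compute and a shell command to move; the robot and the scene stay as the last step left them, time stands still between calls to the robot, and variables do not carry over. Pictures are saved under pics/ and viewed, at most 10 in all, crops included, and the job is handed in when it is done.

```bash
mkdir -p pics; ls; python3 - <<'E'
from station import ctrl, optics
import cv2,numpy as np
o=ctrl.get_obs(); print(o)
for n in ("scene","top"):
    p,d=optics.get_image(n); cv2.imwrite(f"pics/{n}0.png",p[:,:,::-1]); np.savez(f"pics/{n}0.npz",p=p,d=d)
    print(n,optics.camera_params(n))
print(optics.camera_params("wrist"), ctrl.grasp_offset)
E
```

```text
pics
{'t': 0.0, 'q': array([ 1.15996575e+00,  5.33487315e-02,  1.61426690e+00, -1.62263175e-05,
        1.47600955e+00, -1.19025015e-01]), 'dq': array([-0.00030955,  0.0001899 , -0.00180318,  0.00229879, -0.0002103 ,
       -0.0010036 ]), 'effort': array([-1.76351892e-03, -3.93672037e+01, -3.70175171e+01, -3.19653427e-04,
        6.92753558e-03, -1.20543584e-05]), 'tool_pos': array([0.17957297, 0.59800569, 0.23008425]), 'tool_rot': array([-4.56664830e-01, -3.10770115e+00,  3.08742717e-03]), 'contact_force': array([ 0.75060605,  0.22869876, -0.26290738]), 'wrist_torque': array([ 0.01443721, -0.00628114, -0.02020272]), 'grip_force': 0.0, 'opening': 0.08543595694409248}
scene {'mtx': array([[479.70034555,   0.        , 276.21973264],
       [  0.        , 479.70034555, 218.88998898],
       [  0.        ,   0.        ,   1.        ]]), 'k1': -0.12049735459122685, 'extrinsics': array([[ 0.40659207, -0.68338675,  0.60635422, -0.21166311],
       [-0.91354721, -0.2963436 ,  0.27858924, -0.3655656 ],
       [-0.010695  , -0.66720538, -0.74479701,  1.03210402],
       [ 0.        ,  0.      
[... 347 characters left out ...]
1, -0.01149185],
       [ 0.00415421, -0.06707482, -0.9977393 ,  1.07124565],
       [ 0.        ,  0.        ,  0.        ,  1.        ]])}
{'mtx': array([[315.59292061,   0.        , 278.58714914],
       [  0.        , 315.59292061, 209.77541177],
       [  0.        ,   0.        ,   1.        ]]), 'k1': -0.07024797019565518, 'tool_from_camera': array([[ 6.94928946e-05, -9.46076098e-01, -3.23944457e-01,
         8.44483320e-02],
       [ 9.99999583e-01, -2.29399324e-04,  8.84479041e-04,
         5.93042768e-04],
       [-9.11097120e-04, -3.23944383e-01,  9.46075688e-01,
        -1.42064912e-01],
       [ 0.00000000e+00,  0.00000000e+00,  0.00000000e+00,
         1.00000000e+00]])} 0.0187
```

View pics/top0.png

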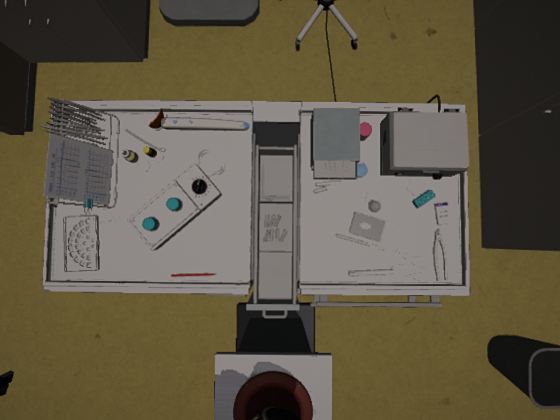

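View pics/scene0.png

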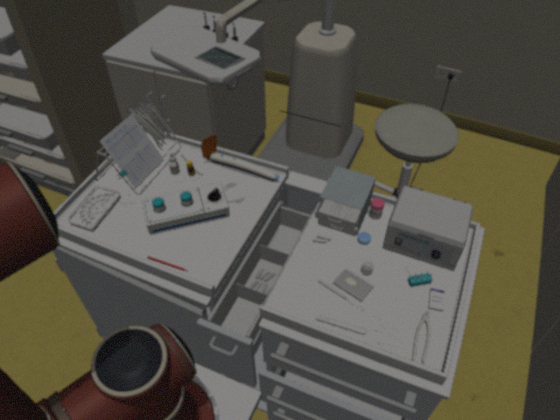

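The top view shows the left jar's cap at (150,224), the right jar's at (174,204), the knob at (199,187) and the slab at (366,226). The warmer is turned about 40°. The scene view agrees. I'll measure these positions next.

```bash
cat > h.py <<'E'
import cv2,numpy as np
from scipy.spatial.transform import Rotation as R
from station import ctrl, optics
def ray(n,uv,T=None):
    c=optics.camera_params(n); k=c["k1"]
    d=cv2.undistortPoints(np.array(uv,float).reshape(-1,1,2),c["mtx"],np.array([k,0,0,0,0.])).reshape(-1,2)
    E=c["extrinsics"] if T is None else T@c["tool_from_camera"]
    return E[:3,3], np.c_[d,np.ones(len(d))]@E[:3,:3].T
def onplane(n,uv,z,T=None):
    o,r=ray(n,uv,T); return o+r*((z-o[2])/r[:,2])[:,None]
def toolT():
    o=ctrl.get_obs(); T=np.eye(4); T[:3,:3]=R.from_rotvec(o["tool_rot"]).as_matrix(); T[:3,3]=o["tool_pos"]; return T
def blobs(p,lo,hi,amin=30):
    m=cv2.inRange(cv2.cvtColor(p,cv2.COLOR_RGB2HSV),lo,hi)
    n,l,s,c=cv2.connectedComponentsWithStats(m); return [(c[i].round(1),s[i,4]) for i in range(1,n) if s[i,4]>=amin]
E
python3 - <<'E'
from h import *
z=np.load("pics/top0.npz"); p,d=z["p"],z["d"]
for c,a in blobs(p,(80,100,60),(100,255,255)): print(c,a,onplane("top",c,.076)[0].round(4))
for c,a in blobs(p,(0,0,0),(179,255,70),20):
    if 100<c[0]<470 and 100<c[1]<295 and a<800: print('dark',c,a,onplane("top",c,.069)[0].round(4))
print('slab',onplane("top",[[366,226],[353,211],[386,220],[379,242],[347,233]],.01).round(4))
x=cv2.resize(p[155:260,115:235],None,fx=5,fy=5,interpolation=cv2.INTER_CUBIC); y=cv2.resize(p[190:260,330:400],(525,525),interpolation=cv2.INTER_CUBIC)
cv2.imwrite("pics/crop.png",x[:,:,::-1])
T=toolT(); print(T.round(3))
E
```

```text
[423.7 198. ] 152 [ 0.5714 -0.3872  0.076 ]
[172.5 203.5] 119 [0.5512 0.2617 0.076 ]
[148.5 223.5] 117 [0.4991 0.3223 0.076 ]
dark [436.1 101.1] 74 [ 0.8323 -0.4287  0.069 ]
dark [311.3 137. ] 129 [ 0.7303 -0.0957  0.069 ]
dark [362.4 137.8] 24 [ 0.7297 -0.2302  0.069 ]
dark [151.5 152.4] 64 [0.6858 0.3229 0.069 ]
dark [272.6 226.5] 618 [0.4946 0.0035 0.069 ]
dark [299.  157.5] 20 [ 0.6754 -0.0637  0.069 ]
dark [134.5 158.1] 40 [0.6704 0.3673 0.069 ]
dark [356.2 167. ] 20 [ 0.6519 -0.2133  0.069 ]
dark [199.  186.1] 177 [0.5978 0.1958 0.069 ]
dark [327.5 178. ] 28 [ 0.6221 -0.1382  0.069 ]
dark [187.6 221.9] 154 [0.5044 0.2232 0.069 ]
dark [178.7 205.3] 41 [0.5473 0.2474 0.069 ]
dark [155.  223.8] 56 [0.4987 0.3077 0.069 ]
dark [251.  283.3] 26 [0.3488 0.0573 0.069 ]
dark [210.2 283. ] 80 [0.3486 0.1617 0.069 ]
dark [338. 284.] 75 [ 0.3488 -0.1653  0.069 ]
slab [[ 0.5002 -0.2513  0.01  ]
 [ 0.541  -0.2157  0.01  ]
 [ 0.5171 -0.3065  0.01  ]
 [ 0.4567 -0.2867  0.01  ]
 [ 0.4806 -0.199   0.01  ]]
[[-0.958  0.288 -0.001  0.18 ]
 [ 0.288  0.958 -0.002  0.598]
 [ 0.    -0.002 -1.     0.23 ]
 [ 0.     0.     0.     1.   ]]
```

View pics/crop.png

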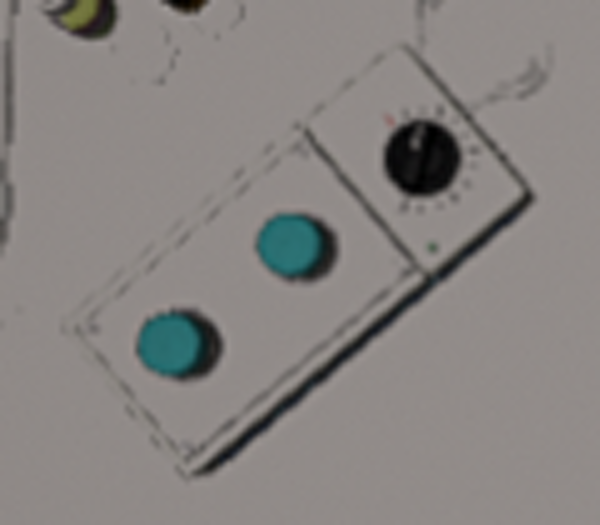

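The crop shows the knob's pointer roughly towards image-up, with the red mark at the upper left (389,119). The timer is therefore about 0.5 rad off zero. Next I'll go over the warmer for a closer look with the wrist camera.

```bash
python3 -m handwheel '[{"tx":-20,"ty":-10},{"tx":-31,"ty":-15},{"tx":-31,"ty":-15},{"tx":-31,"ty":-15},{"tx":-31,"ty":-15},{"tx":-31,"ty":-15},{"tx":-31,"ty":-15},{"tx":-31,"ty":-15},{"tx":-31,"ty":-15},{"tx":-31,"ty":-15},{"tx":-31,"ty":-15},{"tx":-31,"ty":-15}]' 45
python3 -m handwheel '[{"tx":-31,"ty":-15},{"tx":-31,"ty":-15},{"tx":-31,"ty":-15},{"tx":-20,"ty":-5},{"roll":-0.12},{"roll":-0.12},{"roll":-0.12},{"roll":-0.12},{},{},{}]'
python3 - <<'E'
from h import *
T=toolT(); print(T.round(4)); p,d=optics.get_image("wrist"); np.savez("pics/w1.npz",p=p,d=d,T=T); cv2.imwrite("pics/w1.png",p[:,:,::-1])
for c,a in blobs(p,(80,100,60),(100,255,255)): print(c,a,onplane("wrist",c,.076,T)[0].round(4))
E
```

```text
[[-9.577e-01  2.876e-01 -7.000e-04  1.796e-01]
 [ 2.876e-01  9.577e-01 -1.700e-03  5.981e-01]
 [ 2.000e-04 -1.800e-03 -1.000e+00  2.302e-01]
 [ 0.000e+00  0.000e+00  0.000e+00  1.000e+00]]$[0]: bad value
$[0]: bad value
```

View pics/w1.png

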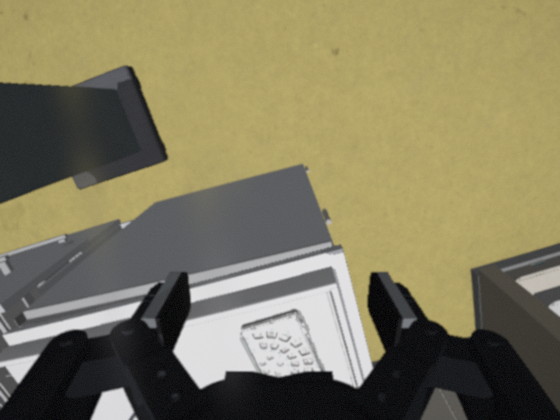

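The call was refused, so the arm has not moved; the picture shows the fingers and the view from the start pose. Each row probably needs all four keys.

```bash
python3 -m handwheel '[{"tx":-20,"ty":-10,"tz":0,"roll":0}]' 45; python3 -m handwheel --help | head -30
```

```text
t: 0.23
tool_pos: [0.1942, 0.5842, 0.2306]
tool_rot: [-0.451, -3.107, 0.0]
contact_force: [0.9, 0.2, 0.8]
opening: 0.0761
grip_force: 0.0invalid input: not JSON, or not a number
```

```bash
python3 -m handwheel '[{"tx":-31,"ty":-15,"tz":0,"roll":0},{"tx":-31,"ty":-15,"tz":0,"roll":0},{"tx":-31,"ty":-15,"tz":0,"roll":0},{"tx":-31,"ty":-15,"tz":0,"roll":0},{"tx":-31,"ty":-15,"tz":0,"roll":0},{"tx":-31,"ty":-15,"tz":0,"roll":0},{"tx":-31,"ty":-15,"tz":0,"roll":0},{"tx":-31,"ty":-15,"tz":0,"roll":0},{"tx":-31,"ty":-15,"tz":0,"roll":0},{"tx":-31,"ty":-15,"tz":0,"roll":0},{"tx":-31,"ty":-15,"tz":0,"roll":0},{"tx":-31,"ty":-15,"tz":0,"roll":0}]'
python3 -m handwheel '[{"tx":-31,"ty":-15,"tz":0,"roll":0},{"tx":-31,"ty":-15,"tz":0,"roll":0},{"tx":-15,"ty":-5,"tz":0,"roll":0},{"tx":0,"ty":0,"tz":0,"roll":-0.12},{"tx":0,"ty":0,"tz":0,"roll":-0.12},{"tx":0,"ty":0,"tz":0,"roll":-0.12},{"tx":0,"ty":0,"tz":0,"roll":-0.12},{"tx":0,"ty":0,"tz":0,"roll":0},{"tx":0,"ty":0,"tz":0,"roll":0},{"tx":0,"ty":0,"tz":0,"roll":0}]'
python3 - <<'E'
from h import *
T=toolT(); print(T.round(4)); p,d=optics.get_image("wrist"); np.savez("pics/w2.npz",p=p,d=d,T=T); cv2.imwrite("pics/w2.png",p[:,:,::-1])
for c,a in blobs(p,(80,100,60),(100,255,255)): print(c,a,onplane("wrist",c,.076,T)[0].round(4))
E
```

```text
t: 1.23
tool_pos: [0.5014, 0.3024, 0.231]
tool_rot: [-0.457, -3.108, 0.0]
contact_force: [-0.0, 0.7, 0.6]
opening: 0.0449
grip_force: 0.0
t: 2.07
tool_pos: [0.564, 0.2484, 0.2311]
tool_rot: [0.292, -3.128, -0.0]
contact_force: [-0.6, 0.0, -0.5]
opening: 0.0449
grip_force: 0.0
[[-9.827e-01 -1.850e-01 -4.000e-04  5.640e-01]
 [-1.850e-01  9.827e-01  0.000e+00  2.484e-01]
 [ 4.000e-04  1.000e-04 -1.000e+00  2.311e-01]
 [ 0.000e+00  0.000e+00  0.000e+00  1.000e+00]]
[369.8 139.3] 899 [0.4972 0.3237 0.076 ]
[296.1 180.1] 862 [0.5483 0.2639 0.076 ]
[501.2 220.7] 232 [0.55   0.4844 0.076 ]
[512.9 219.7] 39 [0.5465 0.4971 0.076 ]
```

View pics/w2.png

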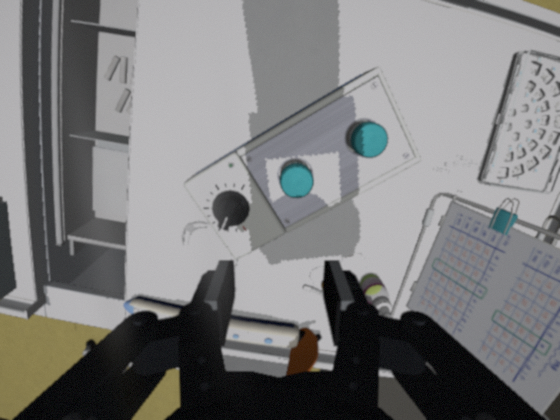

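The wrist view shows the knob at (230,208) and the caps at (296,180) and (370,139). I'll crop the knob to read its pointer.

```bash
python3 - <<'E'
from h import *
z=np.load("pics/w2.npz"); p=z["p"]
cv2.imwrite("pics/k2.png",cv2.resize(p[170:245,185:275],(720,600),interpolation=cv2.INTER_CUBIC)[:,:,::-1])
E
```

```text
(no output)
```

View pics/k2.png

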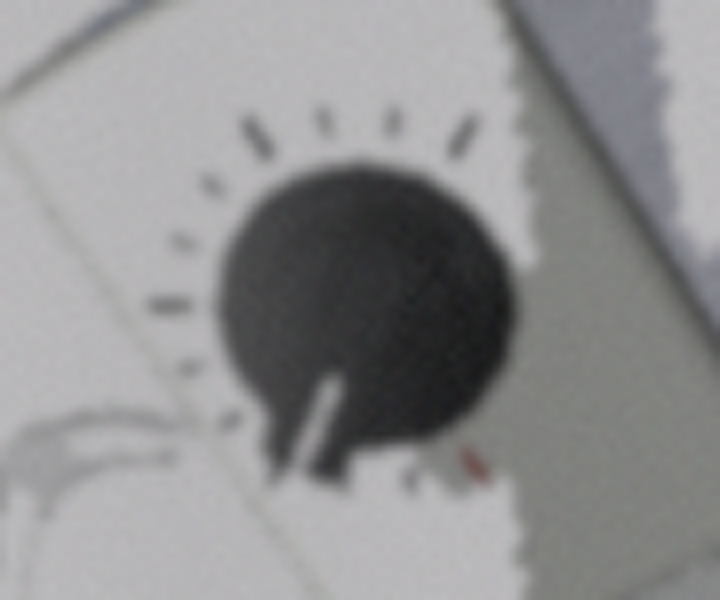

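The crop shows the pointer line from (335,380) to (290,478) and the red mark at about (475,466). I'll convert these to angles.

```bash
python3 - <<'E'
from h import *
z=np.load("pics/w2.npz"); T=z["T"]
f=lambda l:np.array(l)/8.+[185,170]
P=onplane("wrist",f([[335,380],[290,478]]),.069,T)[:,:2]; v=P[1]-P[0]
print('pointer',P.round(4),np.arctan2(v[1],v[0]))
C=onplane("wrist",f([[367,303]]),.048,T)[0,:2]
M=onplane("wrist",f([[475,466]]),.045,T)[0,:2]; w=M-C
print('c',C,'red',np.arctan2(w[1],w[0]))
# cap top circles: fit ellipses, warmer corners
for J in ([.550,.263],[.4985,.3235]): print(J)
A=np.array([.550,.263]);B=np.array([.4985,.3235]);y=(B-A)/np.linalg.norm(B-A); print('warmer yaw',np.arctan2(-y[0],y[1]))
x=np.array([y[1],-y[0]]); K=A-.004*x-.079*y; print('knob from jars',K)
t=toolT(); D=np.array([*K,.231])-t[:3,3]; print('to knob tool frame',t[:3,:3].T@D*1000)
E
```

```text
pointer [[0.6017 0.2026]
 [0.6163 0.1986]] -0.2666489468277483
c [0.59809489 0.20322587] red 0.6796690030507754
[0.55, 0.263]
[0.4985, 0.3235]
warmer yaw 0.7052133160961325
knob from jars [0.59816161 0.20025082]
to knob tool frame [-24.61233906 -53.62031668   0.16618848]
```

```bash
python3 -m handwheel '[{"tx":-12.5,"ty":-26.5,"tz":0,"roll":0},{"tx":-12.5,"ty":-26.5,"tz":0,"roll":0},{"tx":0,"ty":0,"tz":25,"roll":0.11},{"tx":0,"ty":0,"tz":30,"roll":0.11},{"tx":0,"ty":0,"tz":30,"roll":0.11},{"tx":0,"ty":0,"tz":25,"roll":0.12},{"tx":0,"ty":0,"tz":10,"roll":0},{"tx":0,"ty":0,"tz":0,"roll":0},{"tx":0,"ty":0,"tz":0,"roll":0},{"tx":0,"ty":0,"tz":0,"roll":0}]' 36
python3 - <<'E'
from h import *
T=toolT(); print(T.round(4)); p,d=optics.get_image("wrist"); np.savez("pics/w3.npz",p=p,d=d,T=T)
cv2.imwrite("pics/w3.png",cv2.resize(p[190:340,180:380],(800,600),interpolation=cv2.INTER_CUBIC)[:,:,::-1])
E
```

```text
t: 2.95
tool_pos: [0.6002, 0.2012, 0.1138]
tool_rot: [0.407, 3.112, 0.002]
contact_force: [-0.2, -0.5, 0.4]
opening: 0.0361
grip_force: 0.0
[[-9.663e-01  2.574e-01  3.700e-03  6.002e-01]
 [ 2.574e-01  9.663e-01  8.000e-04  2.012e-01]
 [-3.300e-03  1.700e-03 -1.000e+00  1.138e-01]
 [ 0.000e+00  0.000e+00  0.000e+00  1.000e+00]]
```

View pics/w3.png

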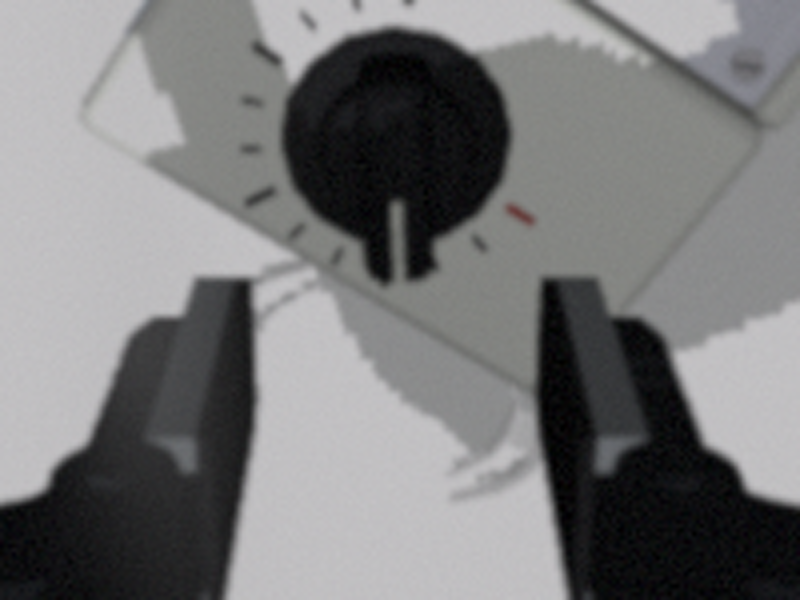

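The bar lines up with the tool and sits centred between the fingers: pointer line at column 398, finger midpoint at 396. I'll descend and grip.

```bash
python3 -m handwheel '[{"tx":3,"ty":0,"tz":15,"roll":0},{"tx":0,"ty":0,"tz":20,"roll":0},{"tx":0,"ty":0,"tz":15,"roll":0},{"tx":0,"ty":0,"tz":8,"roll":0},{"tx":0,"ty":0,"tz":4,"roll":0},{"tx":0,"ty":0,"tz":0,"roll":0},{"tx":0,"ty":0,"tz":0,"roll":0}]' 36 && python3 -m handwheel '[{"tx":0,"ty":0,"tz":0,"roll":0},{"tx":0,"ty":0,"tz":0,"roll":0},{"tx":0,"ty":0,"tz":0,"roll":0},{"tx":0,"ty":0,"tz":0,"roll":0},{"tx":0,"ty":0,"tz":0,"roll":0},{"tx":0,"ty":0,"tz":0,"roll":0}]' 0 25; python3 -c "
from station import ctrl;print(ctrl.get_obs()['wrist_torque'])"
```

```text
t: 3.58
tool_pos: [0.5965, 0.2017, 0.0501]
tool_rot: [0.41, 3.114, 0.001]
contact_force: [-0.8, -0.0, 0.2]
opening: 0.036
grip_force: 0.0
t: 4.08
tool_pos: [0.5968, 0.2021, 0.0506]
tool_rot: [0.41, 3.112, 0.002]
contact_force: [0.9, 2.9, 4.3]
opening: 0.0113
grip_force: 28.8
[ 0.50188937 -0.15002461  0.0043583 ]
```

```bash
python3 -m handwheel '[{"tx":0,"ty":0,"tz":0,"roll":-0.08},{"tx":0,"ty":0,"tz":0,"roll":-0.11},{"tx":0,"ty":0,"tz":0,"roll":-0.11},{"tx":0,"ty":0,"tz":0,"roll":-0.11},{"tx":0,"ty":0,"tz":0,"roll":-0.11},{"tx":0,"ty":0,"tz":0,"roll":-0.11},{"tx":0,"ty":0,"tz":0,"roll":-0.11},{"tx":0,"ty":0,"tz":0,"roll":-0.11},{"tx":0,"ty":0,"tz":0,"roll":-0.05},{"tx":0,"ty":0,"tz":0,"roll":0},{"tx":0,"ty":0,"tz":0,"roll":0}]'; python3 -c "
from h import *;o=ctrl.get_obs();print(o['wrist_torque']);T=toolT();print(np.arctan2(-T[1,0],-T[0,0]))"
```

```text
t: 5.0
tool_pos: [0.5974, 0.1996, 0.0506]
tool_rot: [-0.985, 2.981, -0.007]
contact_force: [1.9, -5.6, 4.7]
opening: 0.0113
grip_force: 28.9
[-0.78683822 -0.31269465 -0.00482883]
0.6383237333376477
```

```bash
for i in 1; do python3 -m handwheel '[{"tx":0,"ty":0,"tz":0,"roll":-0.03},{"tx":0,"ty":0,"tz":0,"roll":-0.03},{"tx":0,"ty":0,"tz":0,"roll":0},{"tx":0,"ty":0,"tz":0,"roll":0}]'; python3 -c "
from h import *;o=ctrl.get_obs();print(o['wrist_torque']);T=toolT();print(np.arctan2(-T[1,0],-T[0,0]))"; done
python3 -m handwheel '[{"tx":0,"ty":0,"tz":0,"roll":-0.03},{"tx":0,"ty":0,"tz":0,"roll":0},{"tx":0,"ty":0,"tz":0,"roll":0}]'; python3 -c "
from h import *;o=ctrl.get_obs();print(o['wrist_torque']);T=toolT();print(np.arctan2(-T[1,0],-T[0,0]))"
```

```text
t: 5.33
tool_pos: [0.5975, 0.1995, 0.0506]
tool_rot: [-1.074, 2.95, -0.007]
contact_force: [3.0, -5.1, 4.3]
opening: 0.0115
grip_force: 28.9
[-0.82963836 -0.46162415 -0.01588827]
0.6982850119729112
t: 5.58
tool_pos: [0.5975, 0.1994, 0.0506]
tool_rot: [-1.116, 2.935, -0.007]
contact_force: [3.2, -6.2, 4.7]
opening: 0.0113
grip_force: 29.0
[-0.87576445 -0.3803835  -0.37969309]
0.7269639356876093
```

The torque of -0.38 N·m means the knob is at its stop, with yaw about 0.71. I'll release, rise and move over the left jar, then check with the cameras.

```bash
python3 -m handwheel '[{"tx":0,"ty":0,"tz":0,"roll":0},{"tx":0,"ty":0,"tz":0,"roll":0},{"tx":0,"ty":0,"tz":0,"roll":0},{"tx":0,"ty":0,"tz":0,"roll":0},{"tx":0,"ty":0,"tz":-15,"roll":0},{"tx":0,"ty":0,"tz":-30,"roll":0},{"tx":0,"ty":0,"tz":-30,"roll":0},{"tx":0,"ty":0,"tz":-15,"roll":0}]' 36; python3 -m handwheel '[{"tx":-2,"ty":15,"tz":0,"roll":0},{"tx":-2,"ty":32,"tz":0,"roll":0},{"tx":-2,"ty":32,"tz":0,"roll":0},{"tx":0,"ty":32,"tz":0,"roll":0},{"tx":0,"ty":32,"tz":0,"roll":0},{"tx":0,"ty":15,"tz":0,"roll":0},{"tx":0,"ty":0,"tz":0,"roll":0},{"tx":0,"ty":0,"tz":0,"roll":0},{"tx":0,"ty":0,"tz":0,"roll":0}]' 54
cat > cap.py <<'E'
from h import *
import sys
T=toolT(); p,d=optics.get_image("wrist"); np.savez(f"pics/{sys.argv[1]}.npz",p=p,d=d,T=T)
cv2.imwrite(f"pics/{sys.argv[1]}.png",p[:,:,::-1])
m=cv2.inRange(cv2.cvtColor(p,cv2.COLOR_RGB2HSV),(80,100,40),(100,255,255))
for c in cv2.findContours(m,cv2.RETR_EXTERNAL,cv2.CHAIN_APPROX_NONE)[0]:
    if cv2.contourArea(c)<300: continue
    best=None
    P=c.reshape(-1,2).astype(float); t=onplane("wrist",P,.076,T)[:,:2]
    # far-side arc is the top rim: keep outline points facing away from the camera, fit r=17mm
    cam=(T@optics.camera_params("wrist")["tool_from_camera"])[:2,3]; g=t.mean(0); u=(g-cam)/np.linalg.norm(g-cam)
    a=t[(t-g)@u>-.003]
    from scipy.optimize import least_squares
    s=least_squares(lambda q:np.linalg.norm(a-q,axis=1)-.017,g,loss='soft_l1',f_scale=.0005)
    e=T[:3,:3].T@(np.r_[s.x,T[2,3]]-T[:3,3])*1000
    print("cap",P.mean(0).round(),s.x.round(4),"rms mm",1000*np.sqrt(np.mean((np.linalg.norm(a-s.x,axis=1)-.017)**2)),"tool",e.round(1))
E
python3 cap.py w4
```

```text
t: 6.25
tool_pos: [0.5977, 0.2022, 0.1445]
tool_rot: [-1.117, 2.93, -0.001]
contact_force: [1.2, -0.2, 1.6]
opening: 0.0356
grip_force: 0.0
t: 7.0
tool_pos: [0.4954, 0.3229, 0.1389]
tool_rot: [1.118, -2.935, 0.001]
contact_force: [0.7, -0.6, -0.1]
opening: 0.0535
grip_force: 0.0
cap [277. 227.] [0.4953 0.3229] rms mm 1.0440019891076986 tool [0.1 0.  0. ]
cap [167. 226.] [0.5465 0.2648] rms mm 1.0161296137660487 tool [  0.6 -77.4   0. ]
```

View pics/w4.png

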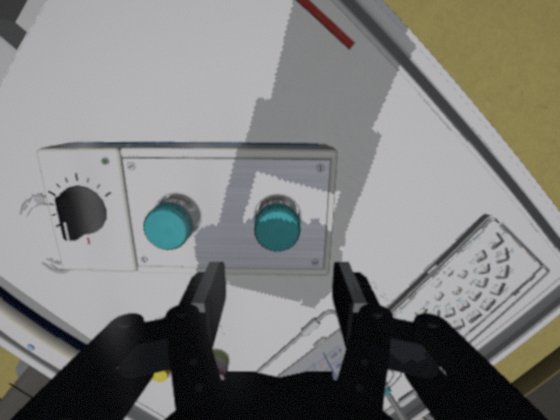

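The left cap is centred under the tool at (277,227). But the pointer line at about (66,232) doesn't look aligned with the red mark at (88,240), so I'll measure it numerically.

```bash
cat > knob.py <<'E'
from h import *
import sys
n,(u0,u1,v0,v1)=sys.argv[1],map(int,sys.argv[2].split(','))
z=np.load(f"pics/{n}.npz"); p=z["p"]; T=z["T"]
g=p.max(2).astype(int); c=p[v0:v1,u0:u1].astype(int)
for v in range(v0,v1,1): print(v,' '.join('%3d'%x for x in g[v,u0:u1:1]))
r=[(u0+x,v0+y) for y,x in np.argwhere((c[...,0]-c[...,1])>35)]
R_=onplane("wrist",r,.045,T)[:,:2].mean(0); print('red px',np.mean(r,0),R_)
E
python3 knob.py w4 46,100,206,248
```

```text
206 174 168 165 169 176 172 173 173 170 148  91  37  23  26  27  24  24  28  27  27  33  30  32  30  31  34  36  35  42  42  49  49  50  55  60  60  65  66  68  71  71  74  71  72  75  73  76  77  78  76  77  74  75  73
207 176 174 168 171 176 179 181 179 176 155 103  45  20  19  23  24  27  22  27  27  29  30  29  35  29  30  36  37  40  42  41  44  53  52  59  60  67  65  67  71  70  73  72  74  73  74  75  75  76  77  75  79  75  74
208 178 176 170 172 176 181 181 179 177 159 109  53  23  24  22  24  20  22  30  22  32  33  31  25  32  31  33  31  38  44  47  46  49  52  56  58  63  65  69  70  71  73  73  74  76  75  75  73  74  74  76  77  72  73
209 177 176 173 171 173 178 179 179 178 161 115  58  23  18  26  23  31  29  27  26  31  27  31  31  31  34  36  40  39  41  43  46  50  51  56  55  62  64  68  67  71  73  74  72  74  74  75  74  74  76  76  73  78  72
210 179 179 173 169 173 176 180 179 179 166 125  67  32  22  22  23  29  26  28  31  29  27  29  34  33  33  32  32  39  41  43  47  49  48  54  58  61  65  66  67  67  72  76  74  74  74  77  75  74  76  77  76  79  73

[... 7482 characters left out ...]
5 177 178 179 179 180 180 179 178 180 178 173 169 173 177 179 180 180 180 181 179 180 179 179 180 179 179 178 181 180 179 178 178 178 180 179 180 181 178 178 179 177 174 173 175 174 177 176 177 175 178 177 178 177 177
246 178 179 181 178 177 178 181 180 177 180 174 170 171 177 178 179 180 178 179 180 181 180 180 178 181 180 179 179 180 180 180 180 178 179 179 179 178 179 179 180 180 179 178 177 178 178 177 179 178 176 175 177 178 176
247 179 178 181 181 180 177 181 179 178 177 177 171 170 177 180 180 180 177 180 178 181 178 180 179 180 180 180 179 179 179 179 179 183 178 178 178 178 180 179 179 180 179 178 178 178 178 179 176 178 178 178 178 179 178
red px [ 88. 241.] [0.62035764 0.22078892]
```

```bash
python3 - <<'E'
from h import *
z=np.load("pics/w4.npz"); T=z["T"]
P=onplane("wrist",[[64.4,223],[67.4,238.5]],.069,T)[:,:2]; v=P[1]-P[0]; print(P,np.arctan2(v[1],v[0]))
m=onplane("wrist",[[87,237],[89,244]],.045,T)[:,:2]; v=m[1]-m[0]; print(m,np.arctan2(v[1],v[0]))
w=onplane("wrist",[[43,149],[120,149],[42,268],[330,272],[134,268]],.045,T)[:,:2]; print(w); v=w[3]-w[2]; print(np.arctan2(-v[0],v[1]))
k=np.array([.5975,.2005]); print([np.arctan2(*(q-k)[::-1]) for q in (P[0],P[1],m.mean(0))])
E
```

```text
[[0.60086067 0.20421968]
 [0.61063223 0.2122477 ]] 0.6877555947950033
[[0.61769628 0.2182558 ]
 [0.62221935 0.22286714]] 0.7950613168758475
[[0.57708707 0.1526938 ]
 [0.53628449 0.20022193]
 [0.67327491 0.20175171]
 [0.50534205 0.39210043]
 [0.61499036 0.26455398]]
0.7229146684415418
[np.float64(0.8360594767532896), np.float64(0.7298068782133922), np.float64(0.7290986554809191)]
```

The pointer measures about 0.70 rad and the mark about 0.72, so the timer is at zero. I'll grip the left jar, lift it and weigh it.

```bash
cat > weigh.py <<'E'
from station import ctrl,optics
import numpy as np
f=[];e=[]
for i in range(12):
    optics.get_image("wrist"); o=ctrl.get_obs(); f.append(o["contact_force"]); e.append(o["effort"][1:3])
print("F",np.mean(f,0).round(3),"sd",np.std(f,0).round(2),"eff",np.mean(e,0).round(3),"pos",o["tool_pos"].round(4),"open",o["opening"])
E
python3 weigh.py
python3 -m handwheel '[{"tx":0,"ty":0,"tz":15,"roll":0},{"tx":0,"ty":0,"tz":25,"roll":0},{"tx":0,"ty":0,"tz":25,"roll":0},{"tx":0,"ty":0,"tz":15,"roll":0},{"tx":0,"ty":0,"tz":8,"roll":0},{"tx":0,"ty":0,"tz":0,"roll":0},{"tx":0,"ty":0,"tz":0,"roll":0}]' 
python3 -m handwheel '[{"tx":0,"ty":0,"tz":0,"roll":0},{"tx":0,"ty":0,"tz":0,"roll":0},{"tx":0,"ty":0,"tz":0,"roll":0},{"tx":0,"ty":0,"tz":0,"roll":0},{"tx":0,"ty":0,"tz":0,"roll":0}]' 0 35
python3 -m handwheel '[{"tx":0,"ty":0,"tz":-5,"roll":0},{"tx":0,"ty":0,"tz":-10,"roll":0},{"tx":0,"ty":0,"tz":-15,"roll":0},{"tx":0,"ty":0,"tz":-15,"roll":0},{"tx":0,"ty":0,"tz":-10,"roll":0},{"tx":0,"ty":0,"tz":-5,"roll":0},{"tx":0,"ty":0,"tz":0,"roll":0},{"tx":0,"ty":0,"tz":0,"roll":0},{"tx":0,"ty":0,"tz":0,"roll":0}]'
python3 weigh.py; python3 cap.py w5
```

```text
F [ 0.009 -0.111  0.138] sd [0.47 0.44 0.44] eff [-37.178 -35.073] pos [0.4952 0.3234 0.1393] open 0.053788471134141154
t: 8.23
tool_pos: [0.4953, 0.3236, 0.0516]
tool_rot: [-1.119, 2.935, 0.0]
contact_force: [-0.2, 0.5, 0.6]
opening: 0.0538
grip_force: 0.0
t: 8.65
tool_pos: [0.4965, 0.3241, 0.0533]
tool_rot: [-1.118, 2.932, 0.0]
contact_force: [0.1, -0.4, 7.0]
opening: 0.0326
grip_force: 34.8
t: 9.4
tool_pos: [0.4944, 0.3231, 0.1102]
tool_rot: [1.118, -2.934, 0.0]
contact_force: [-0.1, -0.7, -2.2]
opening: 0.0328
grip_force: 35.2
F [ 0.003 -0.146 -1.986] sd [0.32 0.41 0.37] eff [-38.832 -35.35 ] pos [0.4952 0.3235 0.1113] open 0.03264963609978044
cap [278. 292.] [0.5292 0.3548] rms mm 4.8826291115690825 tool [-46.3   0.7   0. ]
cap [153. 241.] [0.5462 0.2647] rms mm 0.946690929310398 tool [  1.  -77.8   0. ]
```

The left jar weighs about 2.1 N, or 217 g. I'll put it back.

```bash
python3 -m handwheel '[{"tx":0,"ty":0,"tz":8,"roll":0},{"tx":0,"ty":0,"tz":15,"roll":0},{"tx":0,"ty":0,"tz":10,"roll":0},{"tx":0,"ty":0,"tz":8,"roll":0},{"tx":0,"ty":0,"tz":7,"roll":0},{"tx":0,"ty":0,"tz":5,"roll":0},{"tx":0,"ty":0,"tz":3,"roll":0},{"tx":0,"ty":0,"tz":1.5,"roll":0},{"tx":0,"ty":0,"tz":0,"roll":0},{"tx":0,"ty":0,"tz":0,"roll":0},{"tx":0,"ty":0,"tz":0,"roll":0}]'
```

```text
t: 10.97
tool_pos: [0.4953, 0.3236, 0.0542]
tool_rot: [-1.119, 2.935, 0.0]
contact_force: [-0.3, -0.6, -2.2]
opening: 0.0325
grip_force: 35.6
```

```bash
python3 -m handwheel '[{"tx":0,"ty":0,"tz":1,"roll":0},{"tx":0,"ty":0,"tz":0.5,"roll":0},{"tx":0,"ty":0,"tz":0,"roll":0},{"tx":0,"ty":0,"tz":0,"roll":0}]'
```

```text
t: 11.3
tool_pos: [0.4957, 0.3238, 0.0534]
tool_rot: [-1.118, 2.934, 0.0]
contact_force: [-0.8, -0.0, 4.9]
opening: 0.0327
grip_force: 36.0
```

```bash
python3 -m handwheel '[{"tx":0,"ty":0,"tz":0,"roll":0},{"tx":0,"ty":0,"tz":0,"roll":0},{"tx":0,"ty":0,"tz":0,"roll":0},{"tx":0,"ty":0,"tz":0,"roll":0},{"tx":0,"ty":0,"tz":-12,"roll":0},{"tx":0,"ty":0,"tz":-25,"roll":0},{"tx":0,"ty":0,"tz":-28,"roll":0},{"tx":0,"ty":0,"tz":-20,"roll":0},{"tx":0,"ty":0,"tz":0,"roll":0}]' 54; python3 -m handwheel '[{"tx":0,"ty":-15,"tz":0,"roll":0},{"tx":0,"ty":-25,"tz":0,"roll":0},{"tx":0,"ty":-25,"tz":0,"roll":0},{"tx":0,"ty":-14.5,"tz":0,"roll":0},{"tx":0,"ty":0,"tz":0,"roll":0},{"tx":0,"ty":0,"tz":0,"roll":0},{"tx":0,"ty":0,"tz":0,"roll":0},{"tx":0,"ty":0,"tz":0,"roll":0}]'; python3 weigh.py; python3 cap.py w6
```

```text
t: 12.05
tool_pos: [0.4984, 0.3251, 0.1442]
tool_rot: [-1.115, 2.926, 0.002]
contact_force: [1.0, 0.6, 1.2]
opening: 0.0545
grip_force: 0.0
t: 12.72
tool_pos: [0.5473, 0.2646, 0.1368]
tool_rot: [1.12, -2.934, -0.001]
contact_force: [-0.1, 0.2, -0.3]
opening: 0.0542
grip_force: 0.0
F [ 0.263  0.263 -0.082] sd [0.43 0.65 0.62] eff [-38.901 -35.041] pos [0.548  0.2641 0.1373] open 0.054206234807820046
cap [386. 226.] [0.4965 0.3209] rms mm 1.0274699037605652 tool [ 0.7 76.7 -0. ]
cap [275. 226.] [0.5476 0.2625] rms mm 1.1018316968617088 tool [ 1.4 -0.9 -0. ]
```

View pics/w6.png

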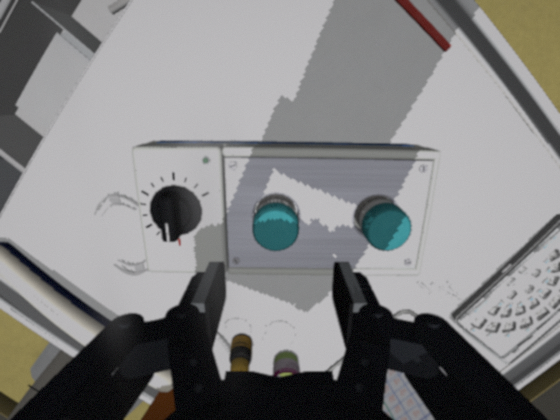

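The left jar is back in its well, with its cap at (386,226). The right cap is under the tool at (275,226), and the pointer is at the red mark. I'll lift the right jar now.

```bash
python3 -m handwheel '[{"tx":0.7,"ty":-0.8,"tz":15,"roll":0},{"tx":0,"ty":0,"tz":25,"roll":0},{"tx":0,"ty":0,"tz":25,"roll":0},{"tx":0,"ty":0,"tz":13,"roll":0},{"tx":0,"ty":0,"tz":7,"roll":0},{"tx":0,"ty":0,"tz":0,"roll":0},{"tx":0,"ty":0,"tz":0,"roll":0}]' 
python3 -m handwheel '[{"tx":0,"ty":0,"tz":0,"roll":0},{"tx":0,"ty":0,"tz":0,"roll":0},{"tx":0,"ty":0,"tz":0,"roll":0},{"tx":0,"ty":0,"tz":0,"roll":0},{"tx":0,"ty":0,"tz":0,"roll":0}]' 0 35
python3 -m handwheel '[{"tx":0,"ty":0,"tz":-5,"roll":0},{"tx":0,"ty":0,"tz":-10,"roll":0},{"tx":0,"ty":0,"tz":-15,"roll":0},{"tx":0,"ty":0,"tz":-15,"roll":0},{"tx":0,"ty":0,"tz":-10,"roll":0},{"tx":0,"ty":0,"tz":-5,"roll":0},{"tx":0,"ty":0,"tz":0,"roll":0},{"tx":0,"ty":0,"tz":0,"roll":0},{"tx":0,"ty":0,"tz":0,"roll":0}]'
python3 weigh.py
```

```text
t: 13.95
tool_pos: [0.5485, 0.2632, 0.0529]
tool_rot: [-1.119, 2.935, -0.0]
contact_force: [0.0, 0.6, 0.5]
opening: 0.0542
grip_force: 0.0
t: 14.37
tool_pos: [0.5494, 0.2635, 0.0543]
tool_rot: [-1.118, 2.932, -0.0]
contact_force: [-0.3, 0.2, 5.8]
opening: 0.0329
grip_force: 34.8
t: 15.12
tool_pos: [0.5473, 0.2628, 0.1112]
tool_rot: [1.118, -2.934, -0.0]
contact_force: [0.1, 0.6, -1.3]
opening: 0.033
grip_force: 34.9
F [-0.078  0.083 -0.542] sd [0.42 0.5  0.46] eff [-39.643 -34.613] pos [0.5481 0.2631 0.1123] open 0.032563667200760135
```

The right jar weighs about 0.5 N, so the left one is heavier. I'll put the right jar back.

```bash
python3 -m handwheel '[{"tx":0,"ty":0,"tz":8,"roll":0},{"tx":0,"ty":0,"tz":15,"roll":0},{"tx":0,"ty":0,"tz":10,"roll":0},{"tx":0,"ty":0,"tz":8,"roll":0},{"tx":0,"ty":0,"tz":7,"roll":0},{"tx":0,"ty":0,"tz":5,"roll":0},{"tx":0,"ty":0,"tz":3,"roll":0},{"tx":0,"ty":0,"tz":2,"roll":0},{"tx":0,"ty":0,"tz":0.5,"roll":0},{"tx":0,"ty":0,"tz":0,"roll":0},{"tx":0,"ty":0,"tz":0,"roll":0}]'
```

```text
t: 16.63
tool_pos: [0.5483, 0.2632, 0.0544]
tool_rot: [-1.119, 2.935, 0.0]
contact_force: [-1.8, -0.1, 3.1]
opening: 0.0326
grip_force: 35.4
```

```bash
python3 -m handwheel '[{"tx":0,"ty":0,"tz":0,"roll":0},{"tx":0,"ty":0,"tz":0,"roll":0},{"tx":0,"ty":0,"tz":0,"roll":0},{"tx":0,"ty":0,"tz":0,"roll":0},{"tx":0,"ty":0,"tz":-12,"roll":0},{"tx":0,"ty":0,"tz":-25,"roll":0},{"tx":0,"ty":0,"tz":-28,"roll":0},{"tx":0,"ty":0,"tz":-20,"roll":0},{"tx":0,"ty":0,"tz":0,"roll":0}]' 54; python3 -m handwheel '[{"tx":-0.5,"ty":15,"tz":0,"roll":0},{"tx":0,"ty":25,"tz":0,"roll":0},{"tx":0,"ty":25,"tz":0,"roll":0},{"tx":0,"ty":15,"tz":0,"roll":0},{"tx":0,"ty":0,"tz":0,"roll":0},{"tx":0,"ty":0,"tz":0,"roll":0},{"tx":0,"ty":0,"tz":0,"roll":0},{"tx":0,"ty":0,"tz":0,"roll":0}]'; python3 cap.py w7; python3 -c "
from h import *
print(toolT().round(4))"
```

```text
t: 17.38
tool_pos: [0.5515, 0.2643, 0.1459]
tool_rot: [-1.115, 2.925, -0.001]
contact_force: [0.5, 1.0, 1.3]
opening: 0.0542
grip_force: 0.0
t: 18.05
tool_pos: [0.4956, 0.3225, 0.1386]
tool_rot: [1.118, -2.936, 0.001]
contact_force: [0.4, 0.2, -1.0]
opening: 0.0541
grip_force: 0.0
cap [278. 226.] [0.4942 0.3227] rms mm 1.060778064666936 tool [0.9 1.1 0. ]
cap [168. 225.] [0.5452 0.2644] rms mm 1.007239947766402 tool [  1.6 -76.4   0. ]
[[-7.470e-01 -6.648e-01 -1.000e-04  4.957e-01]
 [-6.648e-01  7.470e-01 -3.000e-04  3.225e-01]
 [ 3.000e-04 -2.000e-04 -1.000e+00  1.386e-01]
 [ 0.000e+00  0.000e+00  0.000e+00  1.000e+00]]
```

```bash
python3 -m handwheel '[{"tx":0.4,"ty":0.5,"tz":15,"roll":0},{"tx":0,"ty":0,"tz":25,"roll":0},{"tx":0,"ty":0,"tz":25,"roll":0},{"tx":0,"ty":0,"tz":13,"roll":0},{"tx":0,"ty":0,"tz":8,"roll":0},{"tx":0,"ty":0,"tz":0,"roll":0},{"tx":0,"ty":0,"tz":0,"roll":0}]' 
python3 -m handwheel '[{"tx":0,"ty":0,"tz":0,"roll":0},{"tx":0,"ty":0,"tz":0,"roll":0},{"tx":0,"ty":0,"tz":0,"roll":0},{"tx":0,"ty":0,"tz":0,"roll":0},{"tx":0,"ty":0,"tz":0,"roll":0}]' 0 45
python3 -m handwheel '[{"tx":0,"ty":0,"tz":-5,"roll":0},{"tx":0,"ty":0,"tz":-10,"roll":0},{"tx":0,"ty":0,"tz":-15,"roll":0},{"tx":0,"ty":0,"tz":-20,"roll":0},{"tx":0,"ty":0,"tz":-20,"roll":0},{"tx":0,"ty":0,"tz":-15,"roll":0},{"tx":0,"ty":0,"tz":-10,"roll":0},{"tx":0,"ty":0,"tz":-5,"roll":0},{"tx":0,"ty":0,"tz":0,"roll":0},{"tx":0,"ty":0,"tz":0,"roll":0},{"tx":0,"ty":0,"tz":0,"roll":0}]'
python3 weigh.py
python3 - <<'E'
from h import *
T=toolT(); print(ctrl.get_obs()["q"].round(2)); D=np.array([.499,-.252,.134])-T[:3,3]; print(T[:3,:3].T@D*1000)
E
```

```text
t: 18.68
tool_pos: [0.4951, 0.3232, 0.0532]
tool_rot: [-1.118, 2.935, -0.0]
contact_force: [0.6, 0.1, 0.9]
opening: 0.0539
grip_force: 0.0
t: 19.1
tool_pos: [0.496, 0.3238, 0.0549]
tool_rot: [-1.118, 2.932, 0.0]
contact_force: [-0.4, -1.2, 6.2]
opening: 0.0324
grip_force: 44.6
t: 20.02
tool_pos: [0.4937, 0.3228, 0.1512]
tool_rot: [1.118, -2.933, 0.0]
contact_force: [-0.2, 0.1, -2.3]
opening: 0.0321
grip_force: 45.3
F [-0.257  0.146 -2.071] sd [0.3  0.5  0.44] eff [-38.006 -36.492] pos [0.4946 0.3232 0.1528] open 0.03222625762484981
[ 0.45  0.03  1.77 -0.    1.34 -1.85]
[ 379.52576275 -432.26529301   18.82508128]
```

```bash
python3 -m handwheel '[{"tx":0,"ty":0,"tz":0,"roll":0.05},{"tx":0,"ty":0,"tz":0,"roll":0.1},{"tx":0,"ty":0,"tz":0,"roll":0.1},{"tx":0,"ty":0,"tz":0,"roll":0.1},{"tx":0,"ty":0,"tz":0,"roll":0.1},{"tx":0,"ty":0,"tz":0,"roll":0.1},{"tx":0,"ty":0,"tz":0,"roll":0.1},{"tx":0,"ty":0,"tz":0,"roll":0.05},{"tx":0,"ty":0,"tz":0,"roll":0},{"tx":0,"ty":0,"tz":0,"roll":0},{"tx":0,"ty":0,"tz":0,"roll":0}]'
python3 - <<'E'
from h import *
T=toolT(); print(ctrl.get_obs()["q"].round(2)); D=np.array([.499,-.252,.134])-T[:3,3]; print(T[:3,:3].T@D*1000)
E
```

```text
t: 21.53
tool_pos: [0.4946, 0.3232, 0.1529]
tool_rot: [-0.046, 3.141, 0.0]
contact_force: [-0.7, 1.1, -1.4]
opening: 0.0323
grip_force: 45.3
[ 0.45  0.03  1.77 -0.    1.34 -1.15]
[  12.49543411 -575.12246431   18.84782093]
```

```bash
python3 -m handwheel '[{"tx":0.5,"ty":-5,"tz":0,"roll":0},{"tx":0.5,"ty":-15,"tz":0,"roll":0},{"tx":0.5,"ty":-25,"tz":0,"roll":0},{"tx":0.5,"ty":-30,"tz":0,"roll":0},{"tx":0.5,"ty":-30,"tz":0,"roll":0},{"tx":0.5,"ty":-30,"tz":0,"roll":0},{"tx":0.5,"ty":-30,"tz":0,"roll":0},{"tx":0.5,"ty":-30,"tz":0,"roll":0},{"tx":0.5,"ty":-30,"tz":0,"roll":0},{"tx":0.5,"ty":-30,"tz":0,"roll":0},{"tx":0.5,"ty":-30,"tz":0,"roll":0},{"tx":0.5,"ty":-30,"tz":0,"roll":0}]'; python3 -m handwheel '[{"tx":0.5,"ty":-30,"tz":0,"roll":0},{"tx":0.5,"ty":-30,"tz":0,"roll":0},{"tx":0.5,"ty":-30,"tz":0,"roll":0},{"tx":0.5,"ty":-30,"tz":0,"roll":0},{"tx":0.5,"ty":-30,"tz":0,"roll":0},{"tx":0.5,"ty":-30,"tz":0,"roll":0},{"tx":0.5,"ty":-25,"tz":0,"roll":0},{"tx":0.5,"ty":-20,"tz":0,"roll":0},{"tx":0.5,"ty":-15,"tz":3,"roll":0},{"tx":0.5,"ty":-10,"tz":6,"roll":0},{"tx":0.5,"ty":-6,"tz":6,"roll":0},{"tx":0.5,"ty":-4,"tz":4,"roll":0}]'; python3 -m handwheel '[{"tx":0,"ty":0,"tz":0,"roll":0},{"tx":0,"ty":0,"tz":0,"roll":0},{"tx":0,"ty":0,"tz":0,"roll":0},{"tx":0,"ty":0,"tz":0,"roll":0},{"tx":0,"ty":0,"tz":0,"roll":0},{"tx":0,"ty":0,"tz":0,"roll":0}]'
python3 - <<'E'
from h import *
p,d=optics.get_image("scene"); q,_=optics.get_image("wrist"); t,_=optics.get_image("top")
np.savez("pics/end.npz",s=p,w=q,t=t)
a=cv2.resize(p[150:360,40:460],(800,400)); b=np.hstack([cv2.resize(q,(267,200)),cv2.resize(t[150:260,100:246],(267,200)),cv2.resize(t[180:260,320:427],(266,200))])
cv2.imwrite("pics/end.png",np.vstack([a,b])[:,:,::-1]); T=toolT(); print(T.round(4), ctrl.get_obs()["dq"].round(3))
E
```

```text
t: 22.53
tool_pos: [0.4966, 0.0058, 0.1529]
tool_rot: [-0.044, 3.141, -0.001]
contact_force: [0.3, -0.4, -1.0]
opening: 0.0324
grip_force: 45.3
t: 23.53
tool_pos: [0.498, -0.2519, 0.1323]
tool_rot: [0.044, -3.14, -0.002]
contact_force: [-0.4, -0.1, -2.0]
opening: 0.0323
grip_force: 45.3
t: 24.03
tool_pos: [0.499, -0.2516, 0.1342]
tool_rot: [-0.045, 3.141, -0.0]
contact_force: [-0.6, 0.0, -1.9]
opening: 0.0324
grip_force: 45.3
[[-9.996e-01 -2.850e-02  3.000e-04  4.989e-01]
 [-2.850e-02  9.996e-01 -2.000e-04 -2.518e-01]
 [-3.000e-04 -2.000e-04 -1.000e+00  1.340e-01]
 [ 0.000e+00  0.000e+00  0.000e+00  1.000e+00]] [-0.002  0.001 -0.001 -0.    -0.    -0.001]
```

View pics/end.png

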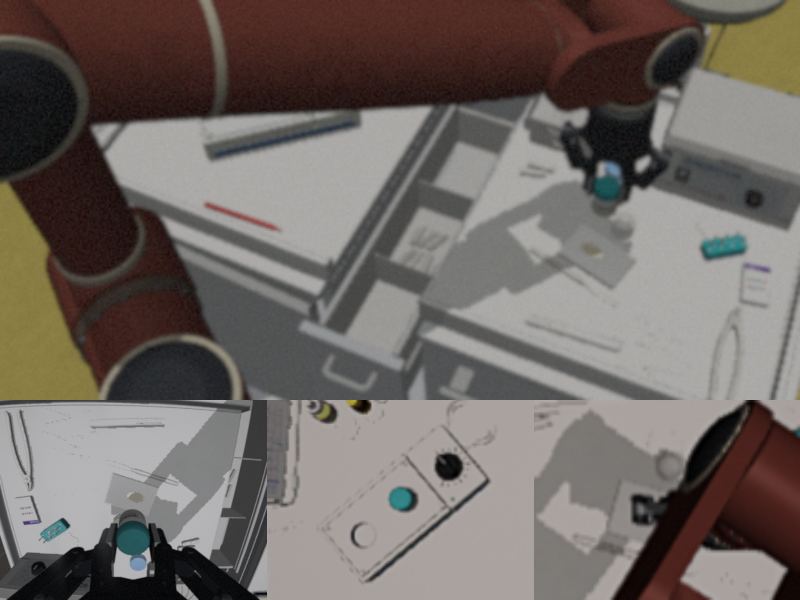

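The final picture shows the jar held upright over the slab. The lighter jar stands in the right well, the left well is empty, and the slab and the bystanders in view look undisturbed. I'll hand it in.

```bash
python3 -c "
from station import ctrl;print(ctrl.finish_job())"
```

```text
the job is handed in; nothing more can be done
None
```

The job is handed in: the timer is at its zero stop, the lighter right jar (about 50 g) stands in its well, and the heavier left jar (about 215 g) is held upright and still about 10 cm above the middle of the slab.

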